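# Sweep the U-shaped touch strip and hold the last note

### The arm

A 7-joint arm with a two-finger parallel gripper is mounted at the origin on the work surface. World frame = base frame: x ahead of the robot, y to its left, z up, the work surface at z = 0. Lengths are in m, angles in rad, forces in N, time in s.
With the tool pointing down it reaches from about 0.4 to 0.85 m from the base axis. Payload 10.4 kg.
Tool frame: the origin (TCP) lies midway between the tips of the shut fingers; the grasp point (between the pads) lies 19 mm behind it (arm.tcp_to_grasp is the distance from the TCP to the grasp point, in m); z points along the fingers, y is the direction in which the jaws open and shut (so a half turn about z gives the same grasp; the last joint's range is limited). The gripper opens to 87 mm and grips with 3 to 60 N. Pads are 19 mm wide; open, the fingers measure 117 mm over their backs; the gripper's body (75 mm by 190 mm) begins 51 mm behind the grasp point.
Start: joints at [-1.149, 0.332, -0.065, 1.46, 0.022, 1.35, -0.088], TCP at [0.269, 0.564, 0.223] pointing down, gripper open.
Joint ranges: [-2.6, 2.6], [-0.5, 2.12], [-1.47, 1.34], [0.16, 2.42], [-1.27, 4.41], [0.06, 2.06], [-2.6, 2.6]. Speed limits (rad/s): [2.22, 2.22, 2.79, 2.79, 3.14, 3.14, 3.14].

### API

Orientations are given as [roll, pitch, yaw] about the fixed x, y, z axes, in that order (R = Rz(yaw) Ry(pitch) Rx(roll)).
In Python, from station import arm gives the robot as it stands. The module is installed in compiled form; this text tells all that it offers. Calls block until the motion is done:
- arm.move_ptp(position, orientation): joint-space move of the TCP to a pose.
- arm.movel(position, ori=None, rate=0.15, force_limit=None): straight line of the TCP; ori=None keeps the orientation; rate is the mean speed in m/s. With force_limit (N) it stops when the force on the tool has changed by that much, and returns True; else False.
- arm.goto_joints(angles): joint-space move.
- arm.command_gripper(opening, force=None): opening from 0.0 (shut) to 1.0 (fully open); force is the grip in N (None keeps the last); returns when the fingers have stopped.
- arm.dwell(seconds).
- arm.solve_ik(position, orientation): joint angles nearest the present ones, or None.
- arm.capture(name): name is "scene" or "top" or "wrist"; returns a dict with "frame" (480x640x3 uint8, red, green, blue), "fx", "fy", "cx", "cy" (pixels), "R" (3x3) and "t" (3): a world point X has camera coordinates R X + t; the wrist camera has in their place "T_tool_cam" (4x4, takes a point from camera to tool coordinates, whose origin is the TCP and whose axes are the flange's). Camera axes: x right, y down, z forward; pixel columns grow to the right and rows downward; lengths in m; the calibration is good to about 2 mm. A picture is of the moment at which its call begins: read the wrist's pose just before it. There is no depth.
A pose or a line that the arm cannot do raises arm.PlanningError and nothing moves.
- arm.hand_in(): hands the job in, once; it reports no verdict.
Trained networks look in the newest picture that a camera, given by its name, has taken for a name from the list of things; names that differ only in an ending like _2 or _b are one class to them, and where a whole thing is asked for, a point or a joint stands for the part that bears it (a point fixed in the world has none). Each returns a list of dicts, best first, with "p" (0 to 1); they miss things now and then, are a little off and sometimes report something else, mostly with a low value. They report only what shows in the picture. A call takes as long as a camera call.
- arm.outline_of(camera, thing): "pixels" (480x640 bool, what is visible of it).
- arm.spot_point(camera, thing): "position" ([x, y, z] in m, in the coordinates of the camera as it stood for that picture, good to about 4 mm: a listed point, or the origin of a listed thing).
Readings, each from a call of its own:
- arm.current_time(): time.
- arm.current_qpos(): joint angles.
- arm.current_joint_velocities(): joint speeds.
- arm.current_tau(): joint torques, N m.
- arm.current_position(): TCP position.
- arm.current_tcp_rot(): TCP orientation.
- arm.current_force(): force on the tool from outside, world axes, zero at the start.
- arm.current_torque(): the same for the moment, N m.
- arm.current_gripper_width(): opening from 0.0 (shut) to 1.0 (fully open).
Only numpy, scipy, OpenCV 4.12 (cv2) and the standard library are available. Lean on these libraries where they do the work, as an engineer would, in place of code of your own. Each camera call takes 0.05 s, during which the arm holds its last target.

### The job

Play one slow sweep on the console's U-shaped touch strip: with the gripper closed, set the fingertips gently down on the straight leg next to the round post, slide along the strip all the way round the bend without lifting off or skipping any of it, and stop on the middle of the straight leg next to the low square block. Finish there, still holding the strip lightly pressed with the fingertips, so that the last note sustains. Touch only lightly, never with a hard push, and leave the loose things on and beside the console where they are: nothing is picked up.

Things in the scene. Friction and masses are not known exactly. Their poses are not given: they have to be found in the camera images.
- console: low sound-control console fixed to the table, 226 (x) x 316 (y) mm, 45 mm high to its flat bare-metal panel; dark wooden cheeks 54 mm high at its +y and -y ends; four fixed knobs 14 mm tall in a row along its -x edge, at x = -90, y = -52 to 52 mm. Origin at the centre of its underside, z up. On the panel is the U-shaped black rubber touch strip, open towards the knobs
- strip_bend (a point): the bend's centre of curvature, level with the strip's top. The strip is 16 mm wide, its top level, 16 mm above the panel (61 mm above the table) when not touched: two straight legs 60 mm long, joined by a bend of 75 mm centre-line radius turning 118 degrees. Moves down with the strip
- strip (a joint): how far the whole touch strip is pressed down, in m: 0 = up, 0.008 = at its stop. The strip sinks level as one piece on springs, wherever it is touched: about 1.5 N starts it, plus 0.7 N for each mm, about 7 N at the stop, beyond which it is rigid. It rises again when let go
- seg0 (a point): the straight leg of the strip on the console's +y side, 60 mm long, 16 mm wide, touch-sensitive over its whole top. This point is the centre of its top face (it sinks with the strip)
- seg1 (a point): one of the 7 short sections (22 mm along the path, 16 mm wide) of the strip's bend, numbered in order from seg0; this point is the centre of its top face (it sinks with the strip)
- seg2 (a point): one of the 7 short sections (22 mm along the path, 16 mm wide) of the strip's bend, numbered in order from seg0; this point is the centre of its top face (it sinks with the strip)
- seg3 (a point): one of the 7 short sections (22 mm along the path, 16 mm wide) of the strip's bend, numbered in order from seg0; this point is the centre of its top face (it sinks with the strip)
- seg4 (a point): one of the 7 short sections (22 mm along the path, 16 mm wide) of the strip's bend, numbered in order from seg0; this point is the centre of its top face (it sinks with the strip)
- seg5 (a point): one of the 7 short sections (22 mm along the path, 16 mm wide) of the strip's bend, numbered in order from seg0; this point is the centre of its top face (it sinks with the strip)
- seg6 (a point): one of the 7 short sections (22 mm along the path, 16 mm wide) of the strip's bend, numbered in order from seg0; this point is the centre of its top face (it sinks with the strip)
- seg7 (a point): one of the 7 short sections (22 mm along the path, 16 mm wide) of the strip's bend, numbered in order from seg0; this point is the centre of its top face (it sinks with the strip)
- seg8 (a point): the straight leg of the strip on the console's -y side, like seg0: this point is the centre of its top face
- post: round brass post, 24 mm across and 28 mm tall, fixed upright on the panel 22 mm (to its axis) beyond the free end of one of the legs, 52 mm from the middle of that leg: the sweep begins at this leg. It may stand at either leg. Origin at the centre of its foot
- block: low square brass block, 26 x 26 x 12 mm, fixed on the panel beyond the free end of the other leg in the same way: the sweep ends at this leg. Origin at the centre of its underside
- cap: bystander: loose black knob cap, 34 mm across, 22 mm tall, standing on the panel inside the U, near the centre of the bend. Origin at the centre of its underside
- adapter: bystander: loose grey plug adapter, 16 x 45 x 13 mm, lying on the panel outside the U, near the corner of the far (+x) edge and the +y cheek. Origin at the centre of its underside
- drive: bystander: black pocket drive, 115 x 75 x 20 mm, lying on the table to the right of the console (-y). Origin at the centre of its underside
- tape: bystander: roll of paper tape lying flat on the table to the left (+y), 90 mm across, 24 mm high. Origin at the centre of its underside

How it is judged:
On the way, in this order (a step that is already met when the one before it is completed fails the run):
1. fingertips touch the straight leg next to the round post (((horizontal distance between post and seg0 below 0.08 m and contact force between the fingers and strip_c0 above 0.2 N) or (horizontal distance between post and seg8 below 0.08 m and contact force between the fingers and strip_c8 above 0.2 N))), for 0.04 s.
2. then bend section 1 of 7, counted from that leg (((horizontal distance between post and seg0 below 0.08 m and contact force between the fingers and strip_c1 above 0.2 N) or (horizontal distance between post and seg8 below 0.08 m and contact force between the fingers and strip_c7 above 0.2 N))), for 0.04 s.
3. then bend section 2 of 7, counted from that leg (((horizontal distance between post and seg0 below 0.08 m and contact force between the fingers and strip_c2 above 0.2 N) or (horizontal distance between post and seg8 below 0.08 m and contact force between the fingers and strip_c6 above 0.2 N))), for 0.04 s.
4. then bend section 3 of 7, counted from that leg (((horizontal distance between post and seg0 below 0.08 m and contact force between the fingers and strip_c3 above 0.2 N) or (horizontal distance between post and seg8 below 0.08 m and contact force between the fingers and strip_c5 above 0.2 N))), for 0.04 s.
5. then bend section 4 of 7, counted from that leg (((horizontal distance between post and seg0 below 0.08 m and contact force between the fingers and strip_c4 above 0.2 N) or (horizontal distance between post and seg8 below 0.08 m and contact force between the fingers and strip_c4 above 0.2 N))), for 0.04 s.
6. then bend section 5 of 7, counted from that leg (((horizontal distance between post and seg0 below 0.08 m and contact force between the fingers and strip_c5 above 0.2 N) or (horizontal distance between post and seg8 below 0.08 m and contact force between the fingers and strip_c3 above 0.2 N))), for 0.04 s.
7. then bend section 6 of 7, counted from that leg (((horizontal distance between post and seg0 below 0.08 m and contact force between the fingers and strip_c6 above 0.2 N) or (horizontal distance between post and seg8 below 0.08 m and contact force between the fingers and strip_c2 above 0.2 N))), for 0.04 s.
8. then bend section 7 of 7, counted from that leg (((horizontal distance between post and seg0 below 0.08 m and contact force between the fingers and strip_c7 above 0.2 N) or (horizontal distance between post and seg8 below 0.08 m and contact force between the fingers and strip_c1 above 0.2 N))), for 0.04 s.
9. then the straight leg next to the square block (((horizontal distance between post and seg0 below 0.08 m and contact force between the fingers and strip_c8 above 0.2 N) or (horizontal distance between post and seg8 below 0.08 m and contact force between the fingers and strip_c0 above 0.2 N))), for 0.04 s.
At the end, for the whole second after the job is handed in: The fingertips rest on the straight leg beside the square block, and on no other section of the strip, pressing that leg with 0.4 to 10 N so that the strip is down by at least 0.8 mm, and no loose thing is more than 12 mm from where it was. In the rules, strip_cN is the solid of section segN (((horizontal distance between post and seg0 below 0.08 m and contact force between the fingers and strip_c8 above 0.4 N and contact force between the fingers and strip_c0 below 0.2 N and contact force between the fingers and strip_c1 below 0.2 N and contact force between the fingers and strip_c2 below 0.2 N and contact force between the fingers and strip_c3 below 0.2 N and contact force between the fingers and strip_c4 below 0.2 N and contact force between the fingers and strip_c5 below 0.2 N and contact force between the fingers and strip_c6 below 0.2 N and contact force between the fingers and strip_c7 below 0.2 N) or (horizontal distance between post and seg8 below 0.08 m and contact force between the fingers and strip_c0 above 0.4 N and contact force between the fingers and strip_c8 below 0.2 N and contact force between the fingers and strip_c7 below 0.2 N and contact force between the fingers and strip_c6 below 0.2 N and contact force between the fingers and strip_c5 below 0.2 N and contact force between the fingers and strip_c4 below 0.2 N and contact force between the fingers and strip_c3 below 0.2 N and contact force between the fingers and strip_c2 below 0.2 N and contact force between the fingers and strip_c1 below 0.2 N)) and contact force between the fingers and console below 10 N and value of joint strip above 0.0008 m and distance of each of cap, adapter, drive, tape from where it was at the start of the episode below 0.012 m); the arm keeps its last pose, push and grip.
It fails at once if the console is pressed with more than 15 N (contact force between any of the fingers, the arm and console above 15 N).
It fails at once if the fingers lift off the bend in mid-sweep, or come down on it from above: they are close over it (grasp point within 40 mm of seg2 to seg6) without touching ((distance between the grasp point and seg2 below 0.04 m or distance between the grasp point and seg3 below 0.04 m or distance between the grasp point and seg4 below 0.04 m or distance between the grasp point and seg5 below 0.04 m or distance between the grasp point and seg6 below 0.04 m) and contact force between the fingers and console below 0.05 N and value of joint strip below 0.0003 m).
It fails at once if a loose bystander is moved by more than 12 mm or lifted (distance of any of cap, adapter, drive, tape from where it was at the start of the episode above 0.012 m).
It also fails if it takes over 42 s, if anything falls off the work surface, if the arm or the gripper's body presses on something with over 40 N, if the wrist force passes 120 N, or if a joint passes its speed limit or range.

## Working session

There is one attempt and no reset: what is moved stays moved. The work goes in short steps, each a Python script; the robot and the scene stay as the last script left them, time stands still between calls to the robot, and variables do not carry over. Pictures are saved under pics/ and viewed, and the job is handed in when it is done.

```bash
mkdir -p pics; cat > h.py <<'E'
import numpy as np, cv2
from station import arm
def save(im,n): cv2.imwrite('pics/'+n,im['frame'][:,:,::-1].copy())
def world(im,p): return np.array(im['R']).T@(np.array(p)-np.array(im['t']))
E
python3 - <<'E'
from h import *
print(arm.current_time(),arm.current_tcp_rot(),arm.tcp_to_grasp,arm.current_force())
for c in ['scene','top']:
    im=arm.capture(c); save(im,c+'0.png')
    for th in ['strip_bend','seg0','seg2','seg4','seg6','seg8','post','block','console','cap']:
        for d in arm.spot_point(c,th)[:2]: print(c,th,round(d['p'],2),world(im,d['position']).round(4))
print(arm.current_time())
E
```

```text
0.0 [-3.14022913e+00  7.40377440e-05  2.69681111e+00] 0.0187 [ 0.23987771 -0.86406369 -0.33500228]
scene seg0 0.96 [0.6495 0.0097 0.0621]
scene seg0 0.94 [ 0.6012 -0.0847  0.0609]
scene seg2 0.96 [0.6495 0.0097 0.0621]
scene seg2 0.94 [ 0.6012 -0.0847  0.0609]
scene seg4 0.96 [0.6495 0.0097 0.0621]
scene seg4 0.94 [ 0.6012 -0.0847  0.0609]
scene seg6 0.96 [0.6495 0.0097 0.0621]
scene seg6 0.94 [ 0.6012 -0.0847  0.0609]
scene seg8 0.96 [0.6495 0.0097 0.0621]
scene seg8 0.94 [ 0.6012 -0.0847  0.0609]
scene post 0.49 [0.6088 0.0916 0.0452]
scene block 0.63 [ 0.4862 -0.0825  0.0445]
scene block 0.51 [0.6513 0.0101 0.0637]
scene console 0.88 [ 0.5975 -0.0268 -0.0016]
scene cap 0.75 [ 0.5605 -0.0157  0.0461]
scene cap 0.74 [ 0.4971 -0.4164 -0.0008]
top seg0 0.96 [0.6492 0.0129 0.0607]
top seg0 0.92 [ 0.6029 -0.0827  0.0637]
top seg2 0.96 [0.6492 0.0129 0.0607]
top seg2 0.92 [ 0.6029 -0.0827  0.0637]
top seg4 0.96 [0.6492 0.0129 0.0607]
top seg4 0.92 [ 0.6029 -0.0827  0.0637]
top seg6 0.96 [0.6492 0.0129 0.0607]
top seg6 0.92 [ 0.6029 -0.0827  0.0637]
top seg8 0.96 [0.6492 0.0129 0.0607]
top seg8 0.92 [ 0.6029 -0.0827  0.0637]
top block 0.73 [ 0.4901 -0.0803  0.042 ]
top console 0.56 [ 0.5947 -0.029   0.0012]
top cap 0.67 [ 0.5555 -0.0086  0.0454]
1.1
```

View pics/scene0.png

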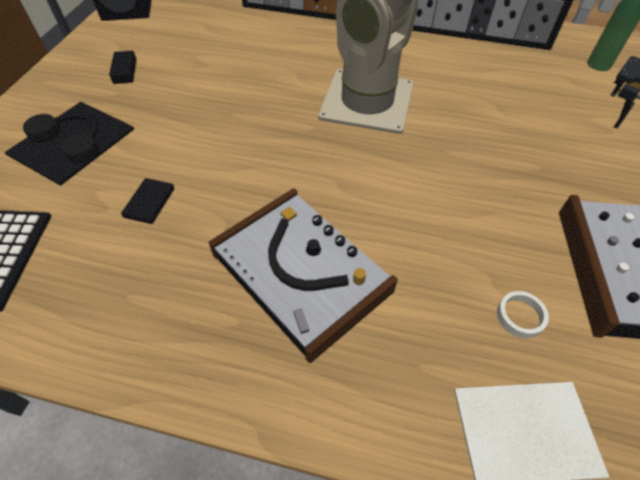

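View pics/top0.png

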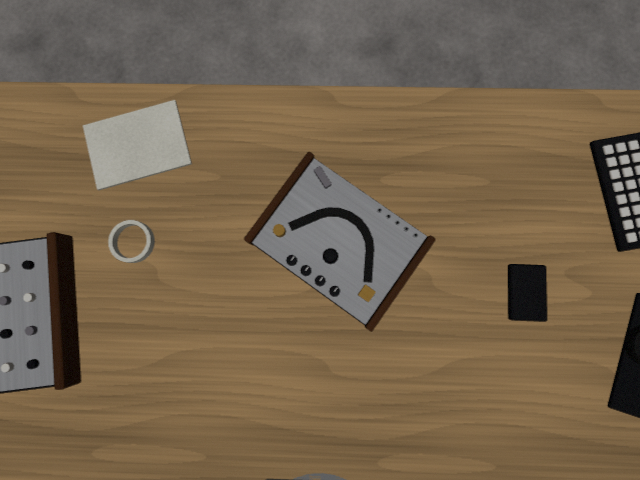

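Top view: the console is turned about -35°. The post is at px (279,230) at the +y leg and the block at (367,293) at the -y leg. Next I'll fit the U model to the strip outlines.

```bash
cat >> h.py <<'E'
def upoly(n=40,w=.008):
    # outline of strip in strip_bend frame (console axes), z=0
    a=np.radians(59); t=np.linspace(-a,a,n)
    def off(r):
        arc=np.c_[r*np.cos(t),r*np.sin(t)]
        e=np.array([r*np.cos(a),r*np.sin(a)]) + .06*np.array([-np.sin(a),np.cos(a)])
        s=e*[1,-1]
        return np.vstack([s,arc,e])
    return np.vstack([off(.075+w),off(.075-w)[::-1]])
def path(p,s):
    # s: metres from middle of +y leg (seg0); total 0.06+.075*2a ; p=(x,y,yaw)
    a=np.radians(59);L=.15*a
    if s<.03: q=np.array([.075*np.cos(a),.075*np.sin(a)])+(.03-s)*np.array([-np.sin(a),np.cos(a)])
    elif s<.03+L:
        th=a-(s-.03)/.075; q=.075*np.array([np.cos(th),np.sin(th)])
    else: q=np.array([.075*np.cos(a),-.075*np.sin(a)])+(s-.03-L)*np.array([-np.sin(a),-np.cos(a)])
    c,s_=np.cos(p[2]),np.sin(p[2])
    return np.array([p[0]+c*q[0]-s_*q[1],p[1]+s_*q[0]+c*q[1]])
def proj(im,X):
    R=np.array(im['R']);t=np.array(im['t']);C=X@R.T+t
    return np.c_[im['fx']*C[:,0]/C[:,2]+im['cx'],im['fy']*C[:,1]/C[:,2]+im['cy']]
def upix(im,p,z=.061):
    u=upoly();c,s=np.cos(p[2]),np.sin(p[2])
    X=np.c_[p[0]+c*u[:,0]-s*u[:,1],p[1]+s*u[:,0]+c*u[:,1],np.full(len(u),z)]
    return proj(im,X)
def fit(views,p0):
    from scipy.optimize import minimize
    def cost(p):
        k=0
        for im,m in views:
            r=np.zeros((480*4,640*4),np.uint8)
            cv2.fillPoly(r,[np.round((upix(im,p)+.5)*4).astype(int)],1)
            r=cv2.resize(r.astype(np.float32),(640,480),interpolation=cv2.INTER_AREA)
            k+=np.abs(r-m).sum()/m.sum()
        return k
    o=minimize(cost,p0,method='Nelder-Mead',options=dict(initial_simplex=np.array(p0)+np.array([[0,0,0],[.006,0,0],[0,.006,0],[0,0,.05]]),maxiter=150))
    return o.x,o.fun
E
python3 - <<'E'
from h import *
V={}
for c in ['scene','top']:
    im=arm.capture(c)
    o=arm.outline_of(c,'strip')
    for d in o[:3]:
        ys,xs=np.where(d['pixels']); print(c,d['p'],len(xs),xs.min(),xs.max(),ys.min(),ys.max())
    V[c]=(im,o[0]['pixels'].astype(np.float32))
    print(fit([V[c]],[.574,-.013,-.61]))
import pickle; pickle.dump(V,open('V.pkl','wb'))
print(fit(list(V.values()),[.574,-.013,-.61]), arm.current_time())
E
```

```text
scene 0.89 1367 268 348 218 290
(array([ 0.57871449, -0.0109142 , -0.6033272 ]), np.float64(0.24913130700588226))
top 0.76 1180 289 373 208 281
(array([ 0.57222016, -0.01195903, -0.57969468]), np.float64(0.10508474707603455))
(array([ 0.57389885, -0.01182462, -0.5926085 ]), np.float64(0.47916102409362793)) 1.3
```

```bash
python3 - <<'E'
from h import *
p=(.573,-.0118,-.586)
S=.06+.15*np.radians(59)
rng=np.array([[-2.6,2.6],[-.5,2.12],[-1.47,1.34],[.16,2.42],[-1.27,4.41],[.06,2.06],[-2.6,2.6]])
for yaw in np.arange(-3.14,3.14,.3927):
    out=[]
    for s,z in [(0,.15),(0,.06),(S/2,.06),(S,.06)]:
        q=arm.solve_ik([*path(p,s),z],[np.pi,0,yaw])
        if q is None: out.append(None);continue
        q=np.array(q); out.append(round(float(np.minimum(q-rng[:,0],rng[:,1]-q).min()),2))
    print(round(yaw,2),out)
print(arm.current_time(), path(p,0),path(p,S/2),path(p,S))
arm.command_gripper(0.0,5)
print(arm.current_time(),arm.current_gripper_width())
E
```

```text
-3.14 [0.85, 0.78, 0.8, 0.54]
-2.75 [0.69, 0.68, 0.45, 0.38]
-2.35 [0.31, 0.3, 0.09, 0.01]
-1.96 [0.22, 0.22, 0.22, 0.23]
-1.57 [0.05, 0.13, 0.03, 0.04]
-1.18 [0.16, 0.19, 0.19, 0.17]
-0.78 [0.18, 0.19, 0.19, 0.17]
-0.39 [0.68, 0.73, 0.63, 0.54]
0.0 [0.77, 0.77, 0.73, 0.54]
0.39 [0.8, 0.77, 0.75, 0.54]
0.79 [0.77, 0.77, 0.76, 0.54]
1.18 [0.81, 0.77, 0.78, 0.54]
1.57 [0.84, 0.77, 0.79, 0.54]
1.97 [0.85, 0.78, 0.8, 0.54]
2.36 [0.85, 0.78, 0.8, 0.54]
2.75 [0.85, 0.78, 0.8, 0.54]
1.3 [0.62785656 0.04749382] [ 0.63548696 -0.05327746] [ 0.53966034 -0.08537627]
2.825 0.004442797241886321
```

```bash
python3 - <<'E'
from h import *
import pickle
from scipy.spatial.transform import Rotation as Ro
arm.move_ptp([.60,-.02,.24],[np.pi,0,.985])
print(arm.current_time(),arm.current_position(),arm.current_qpos(),arm.current_force())
pos=np.array(arm.current_position());rot=np.array(arm.current_tcp_rot())
im=arm.capture('wrist'); save(im,'wrist0.png')
T=np.array(im['T_tool_cam']);print(T.round(3))
Rt=Ro.from_euler('xyz',rot).as_matrix()
Rc=Rt@T[:3,:3];tc=Rt@T[:3,3]+pos
im['R']=Rc.T;im['t']=-Rc.T@tc
for th in ['strip','post','block','cap']:
    for d in arm.spot_point('wrist',th)[:2]: print(th,round(d['p'],2),world(im,d['position']).round(4))
o=arm.outline_of('wrist','strip')
for d in o[:2]: print(d['p'],d['pixels'].sum())
f=im['frame'].copy()
if o:
    m=o[0]['pixels'].astype(np.float32); x,c=fit([(im,m)],[.573,-.0118,-.586]);print(x,c)
    f[o[0]['pixels']]=f[o[0]['pixels']]//2+np.array([0,127,0],np.uint8)
    cv2.polylines(f,[np.round(upix(im,x)).astype(int)],True,(255,0,0))
cv2.polylines(f,[np.round(upix(im,[.573,-.0118,-.586])).astype(int)],True,(255,255,0))
cv2.imwrite('pics/wrist0o.png',f[:,:,::-1])
print(arm.current_time())
E
```

```text
5.2167 [ 0.6000706  -0.01851034  0.23980226] [-0.52539121  0.29414376  0.59789021  1.53314687 -0.16781475  1.36626218
 -0.49664248] [ 0.09083829 -0.00668105  0.43932251]
[[ 0.    -0.968 -0.251  0.068]
 [ 1.     0.    -0.    -0.001]
 [ 0.    -0.251  0.968 -0.163]
 [ 0.     0.     0.     1.   ]]Traceback (most recent call last):
  File "<stdin>", line 13, in <module>
ValueError: it knows: adapter, block, cap, console, drive, post, seg, strip_bend, tape
```

```bash
cat > w.py <<'E'
from h import *
from scipy.spatial.transform import Rotation as Ro
pos=np.array(arm.current_position());rot=np.array(arm.current_tcp_rot())
im=arm.capture('wrist')
print(pos,rot)
T=np.array(im['T_tool_cam'])
Rt=Ro.from_euler('xyz',rot).as_matrix()
Rc=Rt@T[:3,:3];tc=Rt@T[:3,3]+pos
im['R']=Rc.T;im['t']=-Rc.T@tc
for th in ['strip_bend','post','block','cap']:
    for d in arm.spot_point('wrist',th)[:2]: print(th,round(d['p'],2),world(im,d['position']).round(4))
o=arm.outline_of('wrist','strip')
for d in o[:2]: print(d['p'],d['pixels'].sum())
f=im['frame'].copy()
if o:
    m=o[0]['pixels'].astype(np.float32); x,c=fit([(im,m)],[.573,-.0118,-.586]);print(x,c)
    f[o[0]['pixels']]=f[o[0]['pixels']]//2+np.array([0,127,0],np.uint8)
    cv2.polylines(f,[np.round(upix(im,x)).astype(int)],True,(255,0,0))
cv2.polylines(f,[np.round(upix(im,[.573,-.0118,-.586])).astype(int)],True,(255,255,0))
cv2.imwrite('pics/wrist0o.png',f[:,:,::-1])
print(arm.current_time())
E
python3 w.py
```

```text
[ 0.60006071 -0.0187228   0.23984297] [-3.14123554e+00 -6.97435210e-05  9.87151611e-01]
post 0.75 [ 0.6009 -0.0828  0.0627]
post 0.61 [0.6066 0.0943 0.0422]
cap 0.92 [ 0.5605 -0.0096  0.0443]
0.86 3300
[ 0.5731072  -0.01112894 -0.60242188] 0.4645075798034668
5.5667
```

View pics/wrist0o.png

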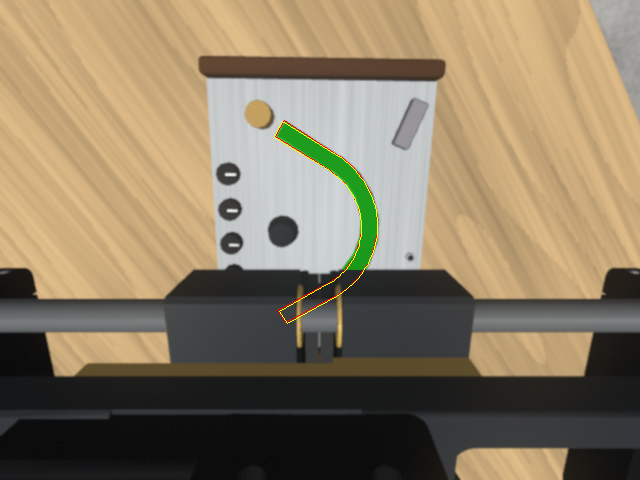

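The wrist view shows the post at px (258,113). The fitted U lies on the strip to within 1–2 px, and all three cameras agree on the bend centre at about (0.573, -0.0115) and yaw -0.59. Next I'll descend on the post leg, the +y one (seg0).

```bash
python3 - <<'E'
from h import *
p=(.573,-.0115,-.592); O=[np.pi,0,.985]
x,y=path(p,0)
arm.movel([x,y,.085],O,rate=.15)
arm.dwell(.2)
print(arm.current_time(),arm.current_position()-np.array([x,y,.085]))
F=[]
for i in range(8): F.append(arm.current_force()); arm.dwell(.02)
print(np.mean(F,0),np.std(F,0))
r=arm.movel([x,y,.0585],O,rate=.02,force_limit=2.0)
arm.dwell(.1)
print(r,arm.current_time(),arm.current_position(),arm.current_tcp_rot())
F=[]
for i in range(5): F.append(arm.current_force()); arm.dwell(.02)
print(np.mean(F,0),np.std(F,0))
E
```

```text
7.0583 [ 0.00031341 -0.00022304  0.00069268]
[-0.03290061 -0.01084461 -0.0522568 ] [0.49505995 0.48555301 0.52510865]
True 8.4167 [0.62809282 0.04744669 0.06005373] [-3.14131414e+00  4.61305932e-04  9.85077293e-01]
[2.06935191 0.10421702 2.24498492] [0.46885865 0.45911627 0.59731995]
```

```bash
python3 - <<'E'
from h import *
p=(.573,-.0115,-.592); O=[np.pi,0,.985]
S=.06+.15*np.radians(59)
x,y=path(p,0); zt=.0575; zc=zt
arm.movel([x,y,zc],O,rate=.01)
def rd():
    return np.mean([arm.current_force() for i in range(1)],0)
print(arm.current_time(),np.round(arm.current_position(),4),rd().round(2))
s=0;log=[]
while s<S-1e-6:
    s=min(s+.0098,S)
    if S-s<.003: s=S
    xy=path(p,s)
    arm.movel([*xy,zc],O,rate=.03)
    P=np.array(arm.current_position());f=rd()
    log.append(f[2]); zc=float(np.clip(zc+.4*(zt-P[2]),.0555,.0585))
    print(round(arm.current_time(),2),round(s,4),((P[:2]-xy)*1e3).round(1),round(P[2]*1e3,2),f.round(1),round(zc,4))
    if np.mean(log[-3:])>8: print('HARD');zc+=.001
    if arm.current_time()>34: print('time');break
E
```

```text
8.875 [0.6281 0.0475 0.0575] [ 0.35 -0.21  4.42]
9.35 0.0098 [ 0.3 -0.7] 57.58 [0.1 0.4 4.8] 0.0575
9.82 0.0196 [ 0.3 -0.9] 57.54 [1.  0.1 3.8] 0.0575
10.3 0.0294 [ 0.3 -0.8] 57.56 [0.2 0.1 4.7] 0.0574
10.78 0.0392 [ 0.3 -0.9] 57.53 [-0.5 -0.2  4.5] 0.0574
11.25 0.049 [ 0.1 -0.9] 57.48 [0.  0.5 4.4] 0.0574
11.72 0.0588 [ 0.1 -0.9] 57.47 [-0.4  0.1  4.3] 0.0574
12.2 0.0686 [-0.  -0.9] 57.47 [0.2 0.  5. ] 0.0574
12.68 0.0784 [-0.1 -0.9] 57.45 [-0.   0.2  4.8] 0.0575
13.15 0.0882 [-0.2 -0.9] 57.46 [-0.1  0.   4. ] 0.0575
13.62 0.098 [-0.3 -0.8] 57.44 [-0.9  0.4  4.5] 0.0575
14.1 0.1078 [-0.4 -0.8] 57.45 [ 1.6 -0.7  5. ] 0.0575
14.57 0.1176 [-0.5 -0.7] 57.45 [-0.8  0.3  4.7] 0.0575
15.05 0.1274 [-0.5 -0.6] 57.44 [ 0.3 -0.3  4.4] 0.0576
15.53 0.1372 [-0.6 -0.5] 57.47 [-0.  -0.2  4.3] 0.0576
16.0 0.147 [-0.6 -0.4] 57.45 [-0.8  0.7  4.4] 0.0576
16.48 0.1568 [-0.6 -0.3] 57.47 [-0.1 -0.6  4.9] 0.0576
16.95 0.1666 [-0.6 -0.2] 57.5 [ 0.3 -1.   4.3] 0.0576
17.43 0.1764 [-0.6 -0.1] 57.5 [0.6 0.  5.5] 0.0576
17.9 0.1862 [-0.6 -0. ] 57.46 [-0.3  0.2  3.3] 0.0576
18.38 0.196 [-0.6 -0. ] 57.47 [0.1 0.2 4.5] 0.0576
18.85 0.2058 [-0.6 -0. ] 57.47 [ 0.6 -0.4  3.7] 0.0577
19.29 0.2145 [-0.6  0. ] 57.52 [-0.  -0.3  4. ] 0.0576
```

Perfect, steady contact at about 4.5 N throughout. Now a check of the final state.

```bash
python3 - <<'E'
from h import *
arm.dwell(.3)
F=[]
for i in range(6): F.append(arm.current_force()); arm.dwell(.02)
print(np.mean(F,0),arm.current_position())
im=arm.capture('top'); save(im,'top1.png')
for th in ['cap','adapter','drive','tape','block']:
    d=arm.spot_point('top',th)[:1]
    if d: print(th,d[0]['p'],world(im,d[0]['position']).round(4))
im=arm.capture('scene'); f=im['frame'][170:370,180:420]
cv2.imwrite('pics/scene1.png',cv2.resize(f[:,:,::-1],None,fx=3,fy=3))
for th in ['cap','adapter','drive','tape','block']:
    d=arm.spot_point('scene',th)[:1]
    if d: print(th,d[0]['p'],world(im,d[0]['position']).round(4))
a=cv2.imread('pics/scene0.png')[170:370,180:420]; cv2.imwrite('pics/scene0c.png',cv2.resize(a,None,fx=3,fy=3))
print(arm.current_time())
E
```

```text
[-1.89550582 -0.20387128  4.29183211] [ 0.53867585 -0.08485855  0.05737549]
cap 0.63 [ 0.5573 -0.0069  0.045 ]
adapter 0.53 [0.7222 0.0058 0.0425]
drive 0.69 [ 0.4966 -0.417   0.0011]
tape 0.98 [0.5827 0.4128 0.0019]
cap 0.56 [ 0.5602 -0.0103  0.049 ]
adapter 0.67 [0.7183 0.0129 0.0428]
drive 0.67 [ 0.4967 -0.4173  0.0021]
tape 0.65 [ 5.828e-01  4.124e-01 -2.000e-04]
block 0.56 [ 0.4907 -0.0835  0.0465]
20.2917
```

View pics/scene1.png

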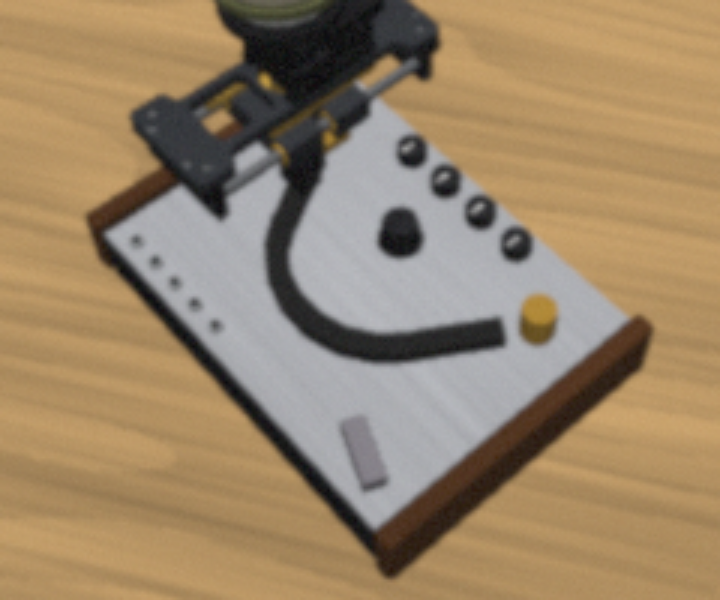

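View pics/scene0c.png

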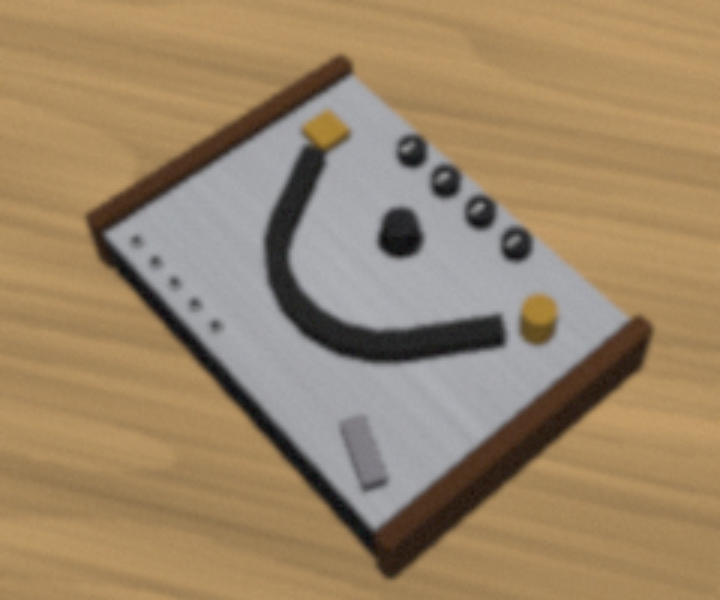

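The crop shows the fingertips on the block-side leg at about (305,175). The cap at (400,232) and the adapter at (363,453) haven't moved from the first picture. I'm handing in.

```bash
python3 -c "
from station import arm
print(arm.current_time(),arm.current_position()); arm.hand_in()"
```

```text
20.2917 [ 0.5391819  -0.0848442   0.05764764]
the job is handed in; nothing more can be done
```

I played the sweep in one continuous pass and handed in at 20.3 s of the 42 s allowed. The closed fingertips touched down on the middle of the post-side leg (seg0), went round the bend and stopped on the middle of the block-side leg (seg8), still pressing.

- **Strip position:** The fits from the top and wrist cameras agreed to about 1–2 mm. The scene fit was about 6 mm off in x, because that camera also sees the sides of the strip. I used the top and wrist values.
- **Contact during the sweep:** Vertical force stayed between 3.3 and 5.5 N at every step, with the strip about 3.5 mm down. Sideways error was under 1 mm.
- **Final state:** The fingers hold the leg with about 4.3 N at z ≈ 57.5 mm. That last check also showed about 1.9 N sideways, which is small but was not there during the sweep.
- **Loose things:** In the scene pictures from before and after, the cap and adapter are in the same place. The networks put the cap and drive within a few mm of where they were first seen. I took no starting position for the tape and only checked it at the end; the arm stayed well away from it while it was low.

No check failed, but I could not read the contact on each strip section directly, so that part rests on the steady force and depth.

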